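# Press an egg box shut with the over-centre cam lever

## Robot

A 6-joint arm with a two-finger parallel gripper is mounted at the origin on the work surface. World frame = base frame: x ahead of the robot, y to its left, z up, the work surface at z = 0. Lengths are in m, angles in degrees, forces in N, time in s.
With the tool pointing down it reaches from about 0.15 to 0.775 m from the base axis. Payload 6.1 kg.
Tool frame: the origin (TCP) lies at the very end of the fingers, on their centre line; the grasp point (between the pads) lies 19 mm behind it (arm.grip_depth is the z of the grasp point in the tool frame, in m); z points along the fingers, y is the line along which they close (so a half turn about z gives the same grasp; the last joint's range is limited). The gripper opens to 85 mm and grips with 20 to 120 N. Pads are 22 mm wide; open, the fingers measure 114 mm over their backs; the gripper's body (76 mm by 85 mm) begins 54 mm behind the grasp point. The pads swing forward as they close: fully open they stand 13 mm farther back than shut.
Start: joints at [-70.76, 7.208, -2.269, 80.523, 0, 90], TCP at [0.173, -0.496, 0.196] pointing down, gripper open.
Joint ranges: [-155.77, 155.77], [-54.66, 111.73], [-72.52, 77.12], [-102.08, 115.82], [-83.92, 84.16], [-180, 180]. Speed limits (degrees/s): [136.94, 136.94, 172.46, 180, 180, 180].

## Interface

Orientations are given as a 3x3 rotation matrix whose columns are the frame's x, y, z axes.
In Python, from rig import arm, hand, read_state, imaging gives the robot as it stands. Calls block until the motion is done:
- arm.move_to(position, orientation): joint-space move of the TCP to a pose.
- arm.move_linear(position, frame=None, velocity=0.15): straight line of the TCP; frame=None keeps the orientation; velocity is the mean speed in m/s.
- arm.movej(angles): joint-space move.
- hand.release() and hand.close_gripper(grasp_force=None): open the fingers fully, or close them until they stop; grasp_force is the grip in N (None keeps the last).
- arm.hold(seconds).
- arm.ik(position, orientation): joint angles nearest the present ones, or None.
- read_state(): the state.
- imaging.get_image(name): name is "side" or "top"; returns (picture, depth): 400x640x3 uint8, blue, green, red; 400x640 float32, m along the optical axis (not along the pixel's ray), 0 where there is no reading.
- imaging.camera_params(name): a dict with "camera_matrix" (3x3 intrinsics, pixels), "pose" (4x4, takes a point from camera to world coordinates). Camera axes: x right, y down, z forward; pixel columns grow to the right and rows downward; lengths in m; the calibration is good to about 2 mm. A picture is of the moment at which its call begins. camera_params takes no time and is no camera call.
A pose or a line that the arm cannot do raises arm.IKError and nothing moves.
- arm.close_job(): hands the job in; it is judged then, once.
The state is a dict: "time_s": time; "qpos": joint angles; "qd": joint speeds; "effort": joint torques, N m; "eef_pos": TCP position; "eef_rot": TCP orientation; "contact_force": force on the tool from outside, world axes, zero at the start; "moment": the same for the moment, N m; "finger_gap": finger opening in m; "gripper_force": force on a finger pad.
Only numpy, scipy, OpenCV 4.12 (cv2) and the standard library are available. Lean on these libraries where they do the work, as an engineer would, in place of code of your own. Each camera call takes 0.05 s, during which the arm holds its last target. There are 200 camera calls.

## Task

Slide the filled egg box along the bed of the hand press, in between the side guides, until it bears squarely and firmly against the buffered back stop: feel for the stop, and do not crush the box against it. Then bring the over-centre lever down until it snaps past centre and stays locked with the platen holding the box lid shut, without bearing down hard on it once it has gone over, and let go. Keep the box level and leave everything else on the bench where it stands.

Things in the scene. Friction and masses are not known exactly. Their poses are not given: they have to be found in the camera images.
- press: Cast-iron two-pillar hand press, bolted down. Origin: under its bed, below the ram; x = the way boxes slide in, y left, z up. Bed x -220 to 125, y -125 to 125 mm, top 22 mm above the bench. Pillars at y -104 and 104 mm, 24 thick, bear a crosshead (x -22 to 22, y -127 to 127, z 120 to 160 mm) and fork ears for the lever's pin above it (x -24 to 24, y -31 to 31 mm, to z 253).
- guide_entry (a point): Middle of the bed top where the straight part of the side guides starts: press x = 0, y = 0, 22 mm above the bench. The guides are upright steel strips 40 mm tall, 4 mm thick, 108 mm apart inside, straight to press x = 58 mm; towards the front they flare out at 22 degrees each, to about 174 mm apart at x = -82 mm.
- eggbox: Tan moulded-pulp six-egg box, full, 0.25 to 0.5 kg, loose on the bed before the guides. Origin: centre of its underside; x along its 150 mm length, y across its 102 mm width, z up. Tray tapers downwards; its rim, the widest part (150 x 102 mm), is 30 to 36 mm up. Lid above the rim, flat top 66 mm up when shut. Goes in endwise: its +x end meets the back stop.
- eggbox_lid (a joint): Opening angle of the box lid in rad, 0 = shut; hinged along the box's +y side. Springback in the pulp holds it about 0.07 open (free edge 7 mm up) until it is pressed down.
- stopbracket: Fixed iron bracket of the back stop, 90 mm wide, 44 tall. Origin on the bed top at press x = 102 mm; axes as the press. On rods before it: a rubber pad, 80 mm wide, face square to x, 14 to 40 mm above the bed. Its face is set anywhere from 27 to 55 mm in front of this origin, differently each time and not measured: feel for it. The pad gives about 3 N per mm, at most 7 mm.
- platen: Flat iron pressing plate under the ram, 130 (x) x 84 (y) x 12 mm, sprung, centred over the press origin. Its underside is 101 mm above its own origin, which with the lever up is the press origin: 79 mm above the bed. It goes down about 17 mm with the lever and bears on the box lid.
- camlever (a joint): Angle of the lever (eccentric and link over the ram), rad: 0 = up, grows as the handle goes down. Dead centre 1.15. Before it springs drive it up: 3 to 4 N at the grip, square to the arm, about 10 N from 0.65 to 0.85 as the plate meets the box, falling to none at centre. Then it snaps down onto a rubber-buffered stop, 1.31, and stays.
- leverstop (a joint): Squeeze of the rubber bush behind the lever's stop lug, in rad about the lever's axis: 0 = not squeezed, as at the start and when the lever has just snapped over by itself. It yields, lever and all, only when the lever is forced on: about 0.0085 for each 5 N on the handle.
- lever_grip (a point): Middle of the lever's wooden handle: round, 24 mm thick, free for 38 mm behind and 45 mm in front of this point, lying along press x, pointing to the front. Circles point lever_pivot at 170 mm: lever up (arm 37.5 degrees above level), 135 mm to the press's right (-y) and 334 mm above the bench; locked, 133 mm right, about 124 mm above the bench.
- lever_pivot (a point): Point on the lever's turning axis (parallel to press x) in line with the middle of the grip: 98 mm in front of the press origin (x = -98 mm), 230 mm above the bench. The flat iron arm swings at press x -50 to -38 mm, in front of the pillars.
- sparebox: A second, shut egg box standing on the bench: a bystander. Origin: centre of its underside.
- brassweight: Brass scale weight, 42 mm thick, 60 mm tall: a bystander. Origin: centre of its underside.
- basin: Chipped enamel basin, 236 mm wide, 65 mm tall: a bystander. Origin: centre of its underside.
- candler: Red steel candler lamp, 96 mm wide, 147 mm tall: a bystander. Origin: centre of its underside.
- stamp: Hand stamp with wooden handle, 84 mm tall: a bystander. Origin: centre of its underside.
- eggcup: Wooden egg cup with an egg, 86 mm tall: a bystander. Origin: centre of its underside.
Things that resemble listed ones, but are neither listed nor needed, are in the scene too. Leave any purple or turquoise look-alike of the eggbox alone.

How it is judged (in metres and radians):
On the way, in this order (a step that is already met when the one before it is completed fails the run):
1. the box bears squarely on the back stop with at least 3 N, between the guides, for 0.2 s (contact force between eggbox and stopbracket above 3 N and angle between the x axis of eggbox and the x axis of press, either way round below 0.06 rad and value of joint camlever below 0.3 rad), for 0.2 s.
2. the lever has gone past centre with the platen on the box (value of joint camlever above 1.24 rad and contact force between platen and eggbox above 40 N), for 0.1 s.
At the end, for the whole second after the job is handed in: Lever past centre (above 1.24 rad), platen bearing on the box with over 40 N, lid shut (below 0.015 rad), box still, level, at the back stop (its centre 31 mm in front of to 8 mm behind the press origin, as the stop is set) and square to the press within 0.06 rad (all of step 2 and value of joint eggbox_lid below 0.015 rad and x of eggbox in the frame of press between -0.031 and 0.008 m and angle between the x axis of eggbox and the x axis of press, either way round below 0.06 rad and angle between eggbox's own z axis and vertical below 0.05 rad and linear speed of eggbox below 0.01 m/s); the robot touches nothing.
It fails at once if the box is pressed against the back stop with more than 16 N (contact force between eggbox and stopbracket above 16 N).
It fails at once if the lever is forced on after it has gone over (its stop bush squeezed beyond 0.05 rad: about 30 N on the handle) (value of joint leverstop above 0.05 rad).
It fails at once if the box is tipped by more than 0.2 rad (angle between eggbox's own z axis and vertical above 0.2 rad).
It fails at once if a bystander is moved by more than 25 mm (distance of any of sparebox, basin, brassweight, stamp, candler, eggcup from where it was at the start of the episode above 0.025 m).
It also fails if it takes over 67 s, if anything falls off the work surface, if the arm or the gripper's body presses on something with over 40 N, if the wrist force passes 120 N, or if a joint passes its speed limit or range.

## Working session

There is one attempt and no reset: what is moved stays moved. The work goes in short steps, each a Python script; the robot and the scene stay as the last script left them, time stands still between calls to the robot, and variables do not carry over. Pictures are saved under pics/ and viewed, at most 10 in all, crops included, and the job is handed in when it is done.

```bash
ls; mkdir -p pics; python3 - <<'E'
from rig import arm, hand, read_state, imaging
import cv2, numpy as np
for n in("side","top"):
    p,d=imaging.get_image(n); cv2.imwrite(f"pics/{n}0.png",p); np.save(f"pics/{n}0.npy",d)
    c=imaging.camera_params(n); np.savez(f"pics/{n}_cam.npz",K=c["camera_matrix"],T=c["pose"]); print(n,np.round(c["pose"],3).tolist(),np.round(c["camera_matrix"],1).tolist())
s=read_state();print(s["time_s"],s["contact_force"],s["eef_rot"])
E
```

```text
pics
side [[-0.876, -0.282, 0.392, 0.074], [-0.483, 0.538, -0.691, 0.847], [-0.016, -0.794, -0.608, 0.901], [0.0, 0.0, 0.0, 1.0]] [[381.1, 0.0, 320.7], [0.0, 381.1, 196.8], [0.0, 0.0, 1.0]]
top [[-0.019, -0.983, 0.184, 0.338], [-1.0, 0.017, -0.013, 0.045], [0.01, -0.185, -0.983, 1.149], [0.0, 0.0, 0.0, 1.0]] [[374.6, 0.0, 314.7], [0.0, 374.6, 199.6], [0.0, 0.0, 1.0]]
0.1 [ 0.61945979 -0.30713829 -0.09370181] [[ 9.44133458e-01  3.29563095e-01 -4.23387880e-04]
 [ 3.29563364e-01 -9.44132506e-01  1.34173366e-03]
 [ 4.24516382e-05 -1.40630878e-03 -9.99999010e-01]]
```

View pics/side0.png

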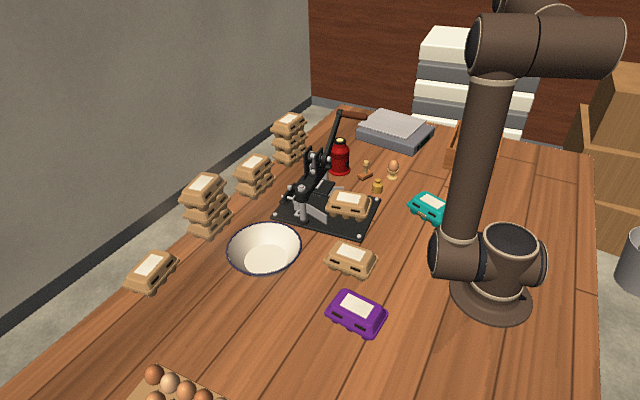

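View pics/top0.png

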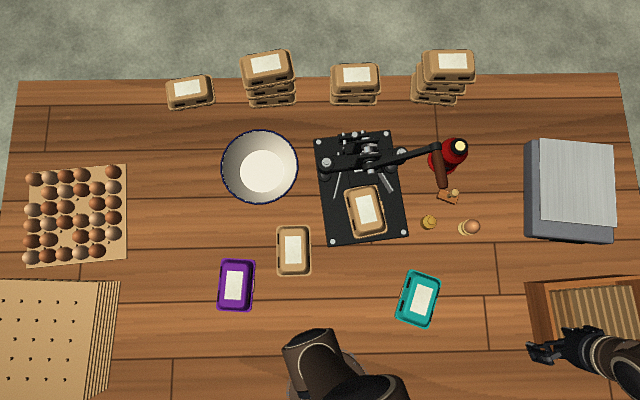

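Side view: the tan box stands on the press bed (350,205), with the press behind it (310,190). Top view: the bed corners are near (314,138), (390,131), (408,237) and (329,246), and the lever handle is at (440,168).

Possible look-alikes for the eggbox in the top view:
- tan box on the bed (366,211), which is my choice
- tan sparebox on the bench (293,250)
- purple box (236,285)
- turquoise box (418,298)
- stacks along the back edge

I'll check the choice in a close crop.

```bash
python3 - <<'E'
import cv2
p=cv2.imread("pics/top0.png")[120:255,300:480]
cv2.imwrite("pics/crop.png",cv2.resize(p,None,fx=4.4,fy=4.4,interpolation=cv2.INTER_CUBIC))
E
```

```text
(no output)
```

View pics/crop.png

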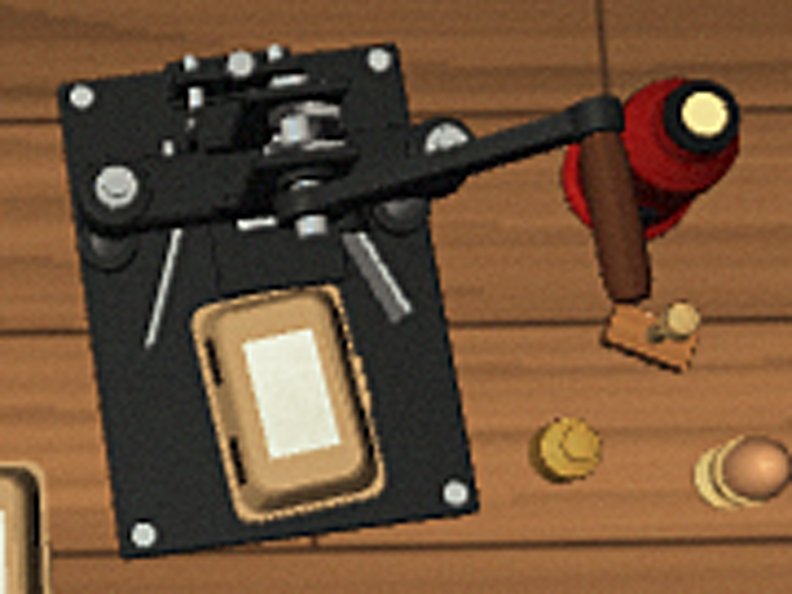

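The crop confirms it: a plain tan box on the bed, with rim corners at crop (192,312), (335,284), (383,490) and (240,522). It is yawed a little against the bed. Next I'll fit the press and box poses.

```bash
cat > geo.py <<'E'
import numpy as np, cv2
def ray(cam,uv,z):
    c=np.load(f"pics/{cam}_cam.npz"); K,T=c["K"],c["T"]
    uv=np.atleast_2d(uv).astype(float)
    d=(T[:3,:3]@np.linalg.inv(K)@np.c_[uv,np.ones(len(uv))].T).T
    return T[:3,3]+d*((z-T[2,3])/d[:,2])[:,None]
def proj(cam,P):
    c=np.load(f"pics/{cam}_cam.npz"); q=(np.linalg.inv(c["T"])@np.c_[P,np.ones(len(P))].T)[:3]
    q=c["K"]@q; return (q[:2]/q[2]).T
def fit(model,meas): # 2D rigid
    mm,ms=model.mean(0),meas.mean(0); A=(model-mm).T@(meas-ms)
    th=np.arctan2(A[0,1]-A[1,0],A[0,0]+A[1,1]); R=np.array([[np.cos(th),-np.sin(th)],[np.sin(th),np.cos(th)]])
    t=ms-R@mm; return th,t,np.abs(meas-(model@R.T+t))
E
python3 - <<'E'
from geo import *
f=lambda a:(np.array(a)+.5)/4.4-.5+[300,120]
B=ray("top",f([(58,90),(397,43),(478,512),(124,558)]),.022)[:,:2]
L=lambda P:[round(float(np.linalg.norm(P[i]-P[(i+1)%4]))*1000) for i in range(4)]
print("bed",L(B)); th,t,r=fit(np.array([(.125,.125),(.125,-.125),(-.22,-.125),(-.22,.125)]),B); print(np.degrees(th),t,r.round(4).tolist())
X=ray("top",f([(192,312),(335,284),(383,490),(240,522)]),.055)[:,:2]
print("box",L(X)); th2,t2,r2=fit(np.array([(.075,.051),(.075,-.051),(-.075,-.051),(-.075,.051)]),X); print(np.degrees(th2),t2,r2.round(4).tolist())
c,s=np.cos(th),np.sin(th);R=np.array([[c,-s],[s,c]])
print("box in press",R.T@(t2-t),np.degrees(th2-th))
G=np.r_[R@[-.098,-.135]+t,.334]
print("grip",G, proj("top",[G]),proj("side",[G]))
# depth checks
for cam in("top","side"):
    D=np.load(f"pics/{cam}0.npy");C=np.load(f"pics/{cam}_cam.npz")
    v,u=np.mgrid[0:400,0:640]; q=np.linalg.inv(C["K"])@np.stack([u.ravel(),v.ravel(),np.ones(u.size)])*D.ravel()
    w=(C["T"][:3,:3]@q).T+C["T"][:3,3]; p=w.copy(); p[:,:2]=(w[:,:2]-t)@R
    p=p[D.ravel()>0]
    m=(p[:,2]>.07)&(p[:,2]<.105)&(abs(p[:,0]+.12)<.12)&(abs(p[:,1])<.08); m2=m&(p[:,0]<-.03)
    q=p[m2]; (cx,cy),wh,a=cv2.minAreaRect(q[:,:2].astype(np.float32)); print(cam,"lid",m2.sum(),(cx,cy),wh,a,np.percentile(q[:,2],[5,50,95]))
    h=p[(p[:,2]>.28)&(abs(p[:,0]+.098)<.05)&(abs(p[:,1]+.135)<.05)]; print("handle",len(h),h.mean(0),h.max(0),h.min(0))
    b=p[(abs(p[:,2]-.022)<.006)&(abs(p[:,0])<.3)&(abs(p[:,1])<.2)]; print("bed",np.percentile(b,[1,99],axis=0).round(3).tolist())
E
```

```text
bed [248, 341, 245, 337]
6.546712531919501 [ 0.63553637 -0.1040112 ] [[0.0046, 0.0022], [0.0013, 0.0006], [0.0021, 0.0033], [0.0037, 0.0017]]
box [100, 143, 98, 145]
10.575292673859513 [ 0.50754637 -0.11769983] [[0.0023, 0.0017], [0.0032, 0.0003], [0.0031, 0.0028], [0.0023, 0.0014]]
box in press [-0.12871609  0.00099318] 4.028580141940013
grip [ 0.55356719 -0.24930419  0.334     ] [[439.7981036  170.25879192]] [[355.4772021  115.46640252]]
top lid 1429 (-0.11346188932657242, 0.002460777759552002) (0.16774630546569824, 0.09556084126234055) 3.7040693759918213 [0.0743289  0.08962141 0.09420057]
handle 447 [-0.09414774 -0.13171924  0.34097171] [-0.04808029 -0.11124067  0.34784812] [-0.13964448 -0.1468778   0.30797739]
bed [[-0.216, -0.123, 0.016], [0.124, 0.124, 0.027]]
side lid 732 (-0.11677348613739014, 0.00940072163939476) (0.16589491069316864, 0.08447062224149704) 4.3048319816589355 [0.07366953 0.09099478 0.09599607]
handle 187 [-0.09372202 -0.12760967  0.33915711] [-0.04804056 -0.11781831  0.34943414] [-0.13764428 -0.14413752  0.32352182]
bed [[-0.215, -0.172, 0.017], [0.222, 0.126, 0.028]]
```

The poses agree with the given sizes and with depth. The press is at (0.636, -0.104) with yaw 6.5°. In the press frame the box is at x = -129 mm, y = 1 mm, yaw +4°. The plan is to push the box's rear rim with the open fingers as a square two-point pusher, tilted back to clear the platen.

```bash
cat > h.py <<'E'
from rig import arm, hand, read_state, imaging
from geo import *
TH=np.radians(6.547); T0=np.array([.6355,-.104])
c,s=np.cos(TH),np.sin(TH); RP=np.array([[c,-s,0],[s,c,0],[0,0,1.]])
W=lambda x,y,z:RP@[x,y,z]+[*T0,0]
def rot(z):  # tool z given in press frame, tool y as near -Y(press) as possible
    z=np.array(z,float)/np.linalg.norm(z); x=np.cross([0,-1,0],z); x/=np.linalg.norm(x)
    return RP@np.c_[x,np.cross(z,x),z]
F=lambda:RP.T@read_state()["contact_force"]
P=lambda:RP.T@(read_state()["eef_pos"]-[*T0,0])
PUSH=rot([np.sin(np.radians(15)),0,-np.cos(np.radians(15))])
E
python3 - <<'E'
from h import *
np.set_printoptions(precision=4,suppress=True)
arm.move_to([.28,-.3,.25],PUSH)
arm.move_to(W(-.25,.001,.15),PUSH)
arm.move_linear(W(-.245,.001,.048),velocity=.1)
b=F(); np.save("pics/base.npy",b); print("base",b,P(),read_state()["finger_gap"])
for x in np.arange(-.235,-.134,.01):
    arm.move_linear(W(x,.001,.048),velocity=.05); print(P(),F()-b)
p,_=imaging.get_image("top"); q,_=imaging.get_image("side")
o=[cv2.resize(a,(480,480),interpolation=cv2.INTER_CUBIC)[:, :390] for a in (p[120:260,300:440],q[130:270,260:400])]
cv2.imwrite("pics/push1.png",np.hstack(o)); print(read_state()["time_s"])
E
```

```text
base [-0.7449  1.5005 -0.1389] [-0.2446  0.0007  0.0487] 0.0856179015743004
[-0.2345  0.001   0.0482] [ 0.6194 -1.2039  0.0901]
[-0.2248  0.0011  0.048 ] [ 0.81   -0.8088  0.2378]
[-0.2148  0.001   0.048 ] [ 0.7028 -1.9106  1.3869]
[-0.2047  0.001   0.048 ] [ 1.4372 -2.5397  0.0083]
[-0.1947  0.001   0.048 ] [ 0.5126 -1.2155  0.1096]
[-0.1847  0.001   0.048 ] [-0.3688 -1.3392  0.4992]
[-0.1747  0.001   0.048 ] [ 0.2163 -1.7461  0.6979]
[-0.1647  0.001   0.048 ] [-0.2184 -2.0637 -0.1508]
[-0.1547  0.001   0.048 ] [ 1.4386 -1.5427 -0.0702]
[-0.1447  0.001   0.048 ] [ 0.2297 -1.499  -1.0428]
[-0.1347  0.001   0.048 ] [-0.0997 -2.1872 -0.1656]
7.0083
```

View pics/push1.png

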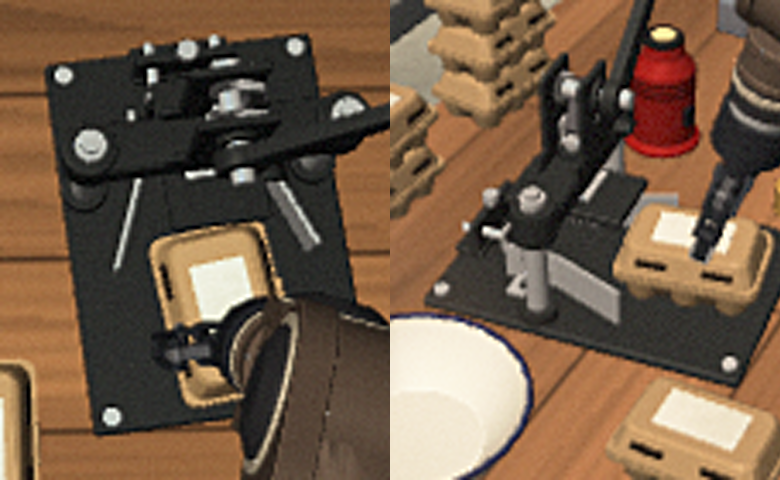

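Side and top views: the fingers straddle the lid (tip at about (700,250) in the right panel) and the box hasn't moved. Open, the tips stand 13 mm higher than the TCP, so they passed above the rim. I'll back straight out, lower by 15 mm and push again.

```bash
cat >> h.py <<'E'
def Fm(n=8):
    a=[]
    for _ in range(n): arm.hold(.02); a.append(F())
    return np.mean(a,0)
E
python3 - <<'E'
from h import *
np.set_printoptions(precision=4,suppress=True)
arm.move_linear(W(-.245,.001,.048),velocity=.1)
arm.move_linear(W(-.245,.001,.033),velocity=.1)
t=read_state()["time_s"]; b=Fm(); print(read_state()["time_s"]-t); np.save("pics/base.npy",b); print("base",b,P())
for x in np.arange(-.235,-.134,.01):
    arm.move_linear(W(x,.001,.033),velocity=.05); print(P(),Fm(3)-b)
p,_=imaging.get_image("top"); q,_=imaging.get_image("side")
o=[cv2.resize(a,(480,480),interpolation=cv2.INTER_CUBIC)[:, :390] for a in (p[120:260,300:440],q[130:270,260:400])]
cv2.imwrite("pics/push2.png",np.hstack(o)); print(read_state()["time_s"])
E
```

```text
0.13340000000000174
base [ 0.1909 -0.0568  0.1782] [-0.2447  0.0009  0.0333]
[-0.2345  0.001   0.0332] [-0.1433  0.2628  0.2809]
[-0.2247  0.001   0.033 ] [-0.0746  0.0695  0.0503]
[-0.2147  0.001   0.033 ] [-1.233   0.5271 -0.2412]
[-0.2047  0.001   0.033 ] [-0.1565 -0.1    -0.3963]
[-0.1947  0.0011  0.033 ] [-0.322   0.3073 -0.4396]
[-0.1847  0.001   0.033 ] [-0.4692  0.1206  0.3094]
[-0.1746  0.0009  0.0331] [-0.6473 -0.2359  0.2965]
[-0.1643  0.0008  0.0333] [ 0.4159 -1.5956  0.5406]
[-0.1544  0.001   0.0331] [ 0.7171 -2.0076  1.3591]
[-0.1444  0.0012  0.033 ] [ 0.5436 -0.6935  0.1551]
[-0.1349  0.0013  0.0328] [ 0.1487 -0.3735 -0.7748]
13.1917
```

View pics/push2.png

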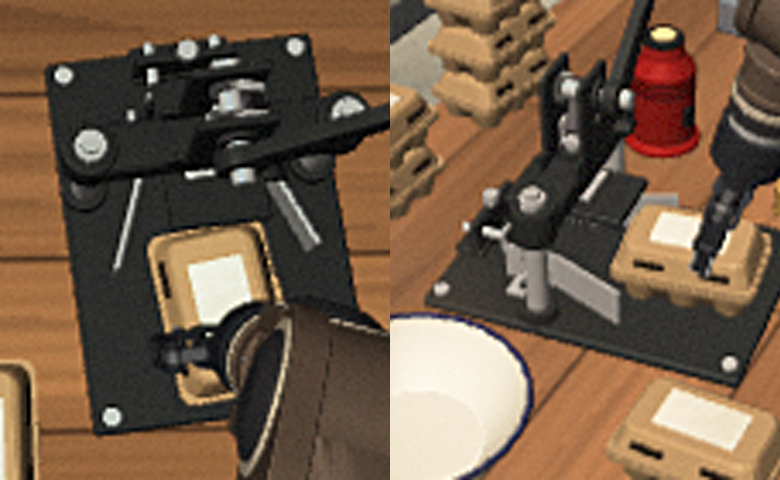

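Still no push: the finger tip shows at right panel (700,268), in front of the box's side. I'll locate the tip from depth before moving again.

```bash
python3 - <<'E'
from h import *
np.set_printoptions(precision=4,suppress=True)
D={}
for cam in("side","top"):
    im,d=imaging.get_image(cam); C=np.load(f"pics/{cam}_cam.npz")
    v,u=np.mgrid[0:400,0:640]; q=np.linalg.inv(C["K"])@np.stack([u.ravel(),v.ravel(),np.ones(u.size)])*d.ravel()
    w=(C["T"][:3,:3]@q).T+C["T"][:3,3]; p=(w-[*T0,0])@RP; col=im.reshape(-1,3)
    dark=(col.max(1)<70)
    f=p[dark&(d.ravel()>0)&(p[:,2]>.035)&(p[:,2]<.13)&(abs(p[:,0]+.15)<.06)&(abs(p[:,1])<.08)]
    i=np.argsort(f[:,2])
    print(cam,len(f)); print(f[i[:12]]); 
    for a in np.arange(.04,.13,.015):
        g=f[(f[:,2]>a)&(f[:,2]<a+.015)]
        if len(g): print(a,len(g),g.min(0),g.max(0))
    m=(p[:,2]>.045)&(p[:,2]<.1)&(abs(p[:,0]+.13)<.12)&(abs(p[:,1])<.07)&(col[:,2]>120)&(col[:,2].astype(int)-col[:,0]>25)
    q=p[m]; print("tan",q.min(0),q.max(0),cv2.minAreaRect(q[:,:2].astype(np.float32)))
    if cam=="side": 
        print(p.reshape(400,640,3)[195:216:3,350])
E
```

```text
side 50
[[-0.1469  0.0373  0.035 ]
 [-0.1042  0.0426  0.0353]
 [-0.0989  0.0492  0.0705]
 [-0.1651  0.0415  0.0709]
 [-0.1733  0.0449  0.0716]
 [-0.1561  0.0469  0.0724]
 [-0.1064  0.0498  0.0731]
 [-0.1034  0.0515  0.0735]
 [-0.0953  0.0496  0.0741]
 [-0.1487  0.0465  0.0743]
 [-0.1102  0.0502  0.0746]
 [-0.1759  0.0424  0.0748]]
0.07 17 [-0.1759  0.0415  0.0705] [-0.0925  0.0541  0.0791]
0.08499999999999999 13 [-0.1556 -0.0425  0.0879] [-0.1442  0.0605  0.0991]
0.1 9 [-0.1594  0.0566  0.1015] [-0.1481  0.0622  0.1096]
0.11499999999999999 9 [-0.1704  0.0426  0.1234] [-0.1527  0.0757  0.1299]
tan [-0.2025 -0.0523  0.0464] [-0.0488  0.0617  0.0987] ((-0.12483599781990051, 0.005337793380022049), (0.15046991407871246, 0.10506181418895721), 4.503872871398926)
[[-0.1546  0.0717  0.1579]
 [-0.1557  0.0741  0.1477]
 [-0.1562  0.0743  0.1357]
 [-0.1514  0.0578  0.1096]
 [-0.1493  0.0496  0.0899]
 [-0.1487  0.0465  0.0743]
 [-0.1491  0.0462  0.0608]]
top 57
[[-0.1977  0.0133  0.0658]
 [-0.1987  0.0282  0.0665]
 [-0.1162 -0.0411  0.0674]
 [-0.1763  0.0458  0.071 ]
 [-0.0986  0.0517  0.0715]
 [-0.1796  0.0435  0.0717]
 [-0.0962  0.0485  0.0722]
 [-0.1077 -0.0386  0.0725]
 [-0.1048 -0.0391  0.0725]
 [-0.1113  0.0479  0.0729]
 [-0.0935  0.0482  0.0735]
 [-0.1052  0.05    0.0737]]
0.055 3 [-0.1987 -0.0411  0.0658] [-0.1162  0.0282  0.0674]
0.07 35 [-0.1958 -0.0391  0.071 ] [-0.0904  0.0521  0.0839]
0.08499999999999999 5 [-0.1904 -0.034   0.0852] [-0.0974  0.0583  0.0959]
0.1 1 [-0.1469  0.0561  0.1015] [-0.1469  0.0561  0.1015]
0.11499999999999999 13 [-0.1703  0.0475  0.1245] [-0.1481  0.0761  0.1295]
tan [-0.2035 -0.0481  0.0507] [-0.055   0.0581  0.0966] ((-0.12758667767047882, 0.0029821135103702545), (0.1482403576374054, 0.10329608619213104), 4.0926618576049805)
```

The open tips are about 25 mm behind the TCP, at z ≈ 0.06, just over the rim. I'll back out, lower to TCP z = 0.016 (tips above the bed either way) and push again, checking that the box actually moves.

```bash
python3 - <<'E'
from h import *
np.set_printoptions(precision=4,suppress=True)
arm.move_linear(W(-.25,.001,.033),velocity=.1)
arm.move_linear(W(-.25,.001,.016),velocity=.08)
b=Fm(); np.save("pics/base.npy",b); print("base",b,P())
for x in np.arange(-.235,-.154,.01):
    arm.move_linear(W(x,.001,.016),velocity=.05); print(P(),Fm(3)-b)
p,_=imaging.get_image("top"); q,_=imaging.get_image("side")
o=[cv2.resize(a,(480,480),interpolation=cv2.INTER_CUBIC)[:, :390] for a in (p[120:260,300:440],q[130:270,260:400])]
cv2.imwrite("pics/push3.png",np.hstack(o)); print(read_state()["time_s"])
E
```

```text
base [0.1112 0.1758 0.2606] [-0.2497  0.0009  0.0164]
[-0.2347  0.0011  0.016 ] [-0.3313 -0.8349  0.0024]
[-0.2247  0.001   0.016 ] [-0.2638  0.0913 -0.1305]
[-0.2147  0.001   0.016 ] [ 0.0357 -0.3163 -0.3626]
[-0.2047  0.001   0.016 ] [ 0.0391 -0.4666 -0.2724]
[-0.1947  0.001   0.016 ] [0.4012 0.4435 0.0545]
[-0.1846  0.0011  0.016 ] [ 0.03   -0.1816 -0.146 ]
[-0.1745  0.0011  0.0161] [ 0.1972 -0.1883 -0.1044]
[-0.1649  0.0008  0.0159] [-2.2683 -1.8464  0.3409]
[-0.156  -0.0005  0.0156] [-6.4591 -7.2902  1.0666]
18.8833
```

View pics/push3.png

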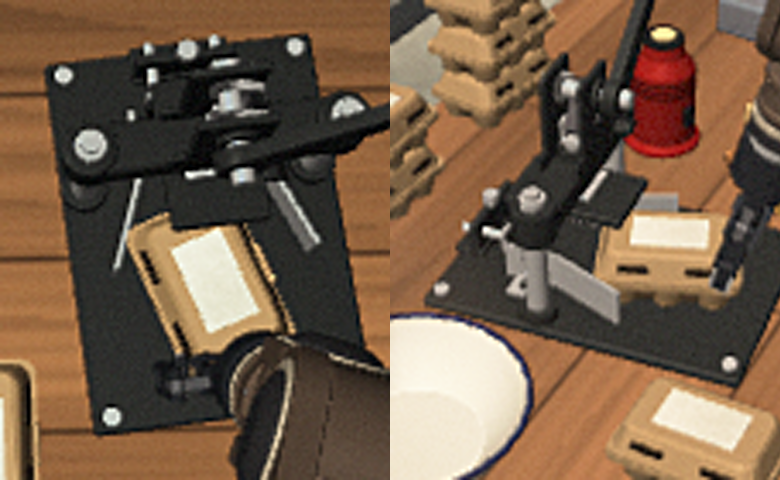

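The left finger slid past the rounded rear corner and the right one turned the box to about +20° (rear-left corner at left panel (185,355), front-left at (135,235) on the flare). I'll back out, close the fingers for a narrower pusher, and measure the box again.

```bash
cat >> h.py <<'E'
def look(save=None):
    for cam in("side","top"):
        im,d=imaging.get_image(cam); C=np.load(f"pics/{cam}_cam.npz")
        v,u=np.mgrid[0:400,0:640]; q=np.linalg.inv(C["K"])@np.stack([u.ravel(),v.ravel(),np.ones(u.size)])*d.ravel()
        w=(C["T"][:3,:3]@q).T+C["T"][:3,3]; p=(w-[*T0,0])@RP; col=im.reshape(-1,3).astype(int)
        m=(d.ravel()>0)&(p[:,2]>.047)&(p[:,2]<.1)&(abs(p[:,0]+.1)<.13)&(abs(p[:,1])<.1)&(col[:,2]>110)&(col[:,2]-col[:,0]>25)
        q=p[m]; print(cam,m.sum(),np.round(q.max(0),3),cv2.minAreaRect(q[:,:2].astype(np.float32)))
        if save: cv2.imwrite(f"pics/{save}_{cam}.png",im)
E
python3 - <<'E'
from h import *
np.set_printoptions(precision=4,suppress=True)
arm.move_linear(W(-.25,-.02,.016),velocity=.15)
arm.move_linear(W(-.25,.03,.06),velocity=.2)
hand.close_gripper(20)
print(P(),read_state()["finger_gap"],read_state()["time_s"])
look("l4")
p=cv2.imread("pics/l4_top.png"); cv2.imwrite("pics/push4.png",cv2.resize(p[120:260,300:440],(560,560),interpolation=cv2.INTER_CUBIC))
E
```

```text
[-0.25  0.03  0.06] 0.0004823638290646992 20.9333
side 881 [-0.025  0.085  0.099] ((-0.09594166278839111, -0.00938020646572113), (0.14988534152507782, 0.16480393707752228), 18.065324783325195)
top 931 [-0.038  0.075  0.099] ((-0.10544312000274658, 0.009243208914995193), (0.1487787812948227, 0.10357026010751724), 15.638361930847168)
```

View pics/push4.png

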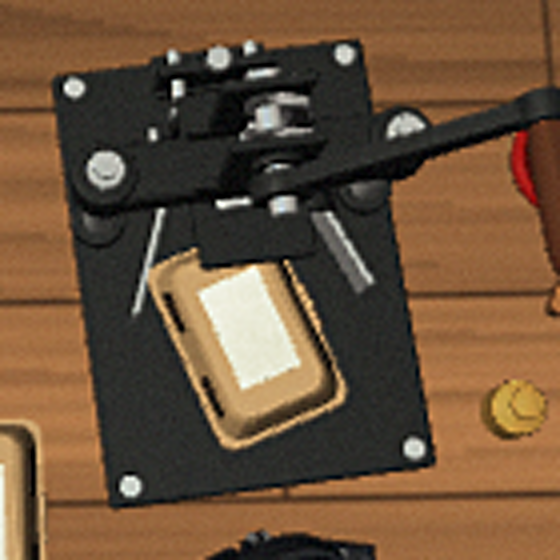

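Top view: the box now spans (150,270)–(345,390). Centre is about (-104, 9) mm in the press frame, yaw about +16°. I'll push the rear face near its left corner with closed fingers to turn it back.

```bash
python3 - <<'E'
from h import *
np.set_printoptions(precision=4,suppress=True)
arm.move_linear(W(-.225,.028,.046),velocity=.15)
b=Fm(4); np.save("pics/base.npy",b)
for x in (-.205,-.195,-.185,-.175):
    arm.move_linear(W(x,.028,.046),velocity=.08); print(P(),Fm(3)-b)
look(); print(read_state()["time_s"])
E
```

```text
[-0.2046  0.0281  0.046 ] [0.0511 0.3223 0.3461]
[-0.1946  0.028   0.046 ] [-0.2027  0.3022  0.1807]
[-0.1845  0.028   0.0461] [-0.2709 -0.2554  0.2757]
[-0.1745  0.028   0.046 ] [0.1928 0.3195 0.0051]
side 862 [-0.024  0.086  0.099] ((-0.09345319122076035, -0.009529493749141693), (0.1498599648475647, 0.16441060602664948), 20.81948471069336)
top 879 [-0.037  0.075  0.097] ((-0.10565952956676483, 0.008925586938858032), (0.147874116897583, 0.10325266420841217), 15.502520561218262)
22.9667
```

```bash
python3 - <<'E'
from h import *
np.set_printoptions(precision=4,suppress=True)
p,d=imaging.get_image("top"); q,_=imaging.get_image("side")
o=[]
for cam,a,(r,c_) in (("top",p,(170,330)),("side",q,(170,300))):
    k=cv2.resize(a[r:r+80,c_:c_+60],(450,600),interpolation=cv2.INTER_CUBIC)[:, :400]
    t=(proj(cam,[W(*P()),W(*P())+read_state()["eef_rot"]@[0,0,-.06]])-[c_,r]+.5)*7.5-.5
    print(cam,t)
    for x in t: cv2.circle(k,tuple(int(i) for i in x),5,(0,0,255),1)
    o.append(k)
cv2.imwrite("pics/push5.png",np.hstack(o))
s=read_state(); print(RP.T@s["eef_rot"],s["qpos"])
E
```

```text
top [[212.7563 436.4337]
 [238.2735 460.3087]]
side [[443.5079 340.1177]
 [482.3754 249.3314]]
[[ 0.966   0.      0.2586]
 [-0.     -1.      0.0001]
 [ 0.2586 -0.0001 -0.966 ]] [-15.8322  -8.327  -38.8044  45.6174   5.6542 158.3111]
```

View pics/push5.png

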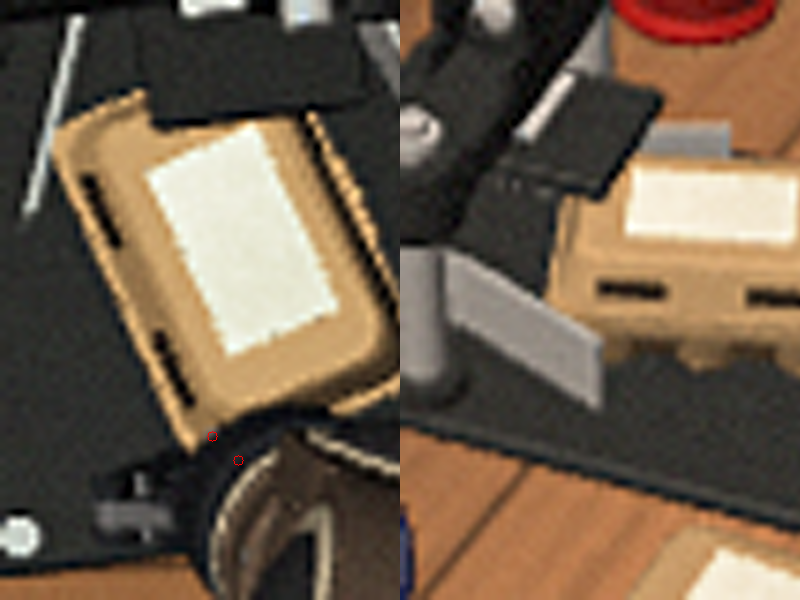

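The TCP projects right onto the rear-left corner of the box (left panel (212,436)), so contact is only just starting. I'll go on.

```bash
python3 - <<'E'
from h import *
np.set_printoptions(precision=4,suppress=True)
b=np.load("pics/base.npy")
for x in (-.165,-.155,-.147):
    arm.move_linear(W(x,.026,.046),velocity=.08); f=Fm(3)-b; print(P(),f)
    if abs(f[:2]).max()>9: break
look(); print(read_state()["time_s"])
E
```

```text
[-0.1647  0.026   0.046 ] [ 0.0192 -0.4362 -0.0723]
[-0.1548  0.026   0.0461] [-0.3709 -0.0606 -0.1521]
[-0.1469  0.0261  0.0461] [-0.034  -0.2794  0.6183]
side 741 [-0.004  0.076  0.098] ((-0.0703417956829071, -0.006919600069522858), (0.1476791501045227, 0.14481450617313385), 20.212623596191406)
top 694 [-0.013  0.064  0.099] ((-0.07951579988002777, 0.0024148263037204742), (0.1438997983932495, 0.10313890129327774), 10.59948444366455)
24.1167
```

```bash
python3 - <<'E'
from h import *
np.set_printoptions(precision=4,suppress=True)
b=np.load("pics/base.npy")
for x,y in ((-.137,.026),(-.127,.025),(-.119,.024)):
    arm.move_linear(W(x,y,.046),velocity=.08); f=Fm(3)-b; print(P(),f)
    if abs(f[:2]).max()>9: break
look(); print(read_state()["time_s"])
E
```

```text
[-0.1368  0.0259  0.0461] [ 0.3227 -0.2498  0.6495]
[-0.1268  0.0249  0.0461] [-0.3692  0.7707  0.4022]
[-0.1188  0.024   0.0461] [ 0.0647 -0.4039  0.1665]
side 606 [0.019 0.068 0.098] ((-0.05244109779596329, 0.01185639202594757), (0.15060758590698242, 0.09544811397790909), 15.446084022521973)
top 426 [-0.003  0.051  0.097] ((-0.05553401634097099, -0.004717148840427399), (0.11525584757328033, 0.10291429609060287), 5.4442620277404785)
25.1667
```

```bash
python3 - <<'E'
from h import *
np.set_printoptions(precision=4,suppress=True)
arm.move_linear(W(-.127,.022,.046),velocity=.1)
arm.move_linear(W(-.127,.012,.046),velocity=.1)
b=Fm(4); np.save("pics/base.npy",b)
for x in np.arange(-.119,-.055,.002):
    arm.move_linear(W(x,.012,.046),velocity=.04); f=Fm(4)-b; print(P(),f)
    if f[0]<-4.5 or abs(f[1])>8: break
look("l6"); print(read_state()["time_s"])
E
```

```text
[-0.1188  0.0122  0.046 ] [ 0.0436  0.3512 -0.0171]
[-0.1171  0.0121  0.0459] [-1.2974  0.7304 -0.2608]
[-0.1151  0.0121  0.0459] [-1.6323  0.8025 -0.6899]
[-0.1128  0.012   0.0461] [-1.566   0.6128 -0.2941]
[-0.1108  0.012   0.0461] [-0.921   0.4596  0.0855]
[-0.1088  0.012   0.0461] [-0.8345  0.7602  0.0804]
[-0.1069  0.0121  0.046 ] [-1.5201  1.0611  0.0115]
[-0.105   0.0121  0.046 ] [-1.8659  1.2809 -0.4751]
[-0.1029  0.012   0.046 ] [-2.3562  1.0218 -0.2395]
[-0.1008  0.012   0.046 ] [-2.0897  1.3454 -0.4302]
[-0.0988  0.012   0.0461] [-2.3769  1.774  -0.441 ]
[-0.0968  0.012   0.046 ] [-1.5322  1.4995  0.0129]
[-0.0948  0.012   0.0461] [-2.4184  1.1088  0.1468]
[-0.0928  0.012   0.0461] [-2.7146  0.5935  0.268 ]
[-0.0908  0.012   0.0461] [-2.4733  1.4916  0.2522]
[-0.0889  0.012   0.046 ] [-2.5937  1.7018  0.4276]
[-0.0868  0.012   0.046 ] [-2.795   1.6594  0.2112]
[-0.0848  0.012   0.0461] [-2.6318  1.7598  0.1283]
[-0.0829  0.012   0.046 ] [-2.4961  1.86    0.4139]
[-0.0814  0.0121  0.0457] [-4.3476  2.6965  0.4843]
[-0.0801  0.0124  0.0454] [-6.4538  2.8802  1.2279]
side 371 [0.017 0.071 0.094] ((-0.04699794575572014, 0.02824931964278221), (0.11347801238298416, 0.07808511704206467), 49.07346725463867)
top 143 [-0.003  0.049  0.092] ((-0.04828702658414841, 0.0019847117364406586), (0.10855844616889954, 0.07349881529808044), 78.72257995605469)
32.5833
```

Steady 2.5 N sliding friction, then a clear rise from x ≈ -81 mm: that is the stop. I'll add about 4 N more and hold.

```bash
python3 - <<'E'
from h import *
np.set_printoptions(precision=4,suppress=True)
b=np.load("pics/base.npy")
for x in np.arange(-.0785,-.074,.001):
    arm.move_linear(W(x,.012,.046),velocity=.04); f=Fm(4)-b; print(P(),f)
    if f[0]<-9.5: break
arm.hold(.35); print(Fm(3)-b,read_state()["time_s"])
p,_=imaging.get_image("top"); q,_=imaging.get_image("side")
cv2.imwrite("pics/push6.png",np.hstack([cv2.resize(a,(400,560),interpolation=cv2.INTER_CUBIC) for a in (p[130:242,310:390],q[130:242,280:360])]))
E
```

```text
[-0.08    0.0123  0.0452] [-7.9596  2.2568  2.1788]
[-0.0795  0.0124  0.045 ] [-9.1521  2.4527  1.9428]
[-0.0789  0.0126  0.0448] [-10.5221   3.1029   2.9639]
[-10.3151   3.4009   3.1644] 33.9333
```

View pics/push6.png

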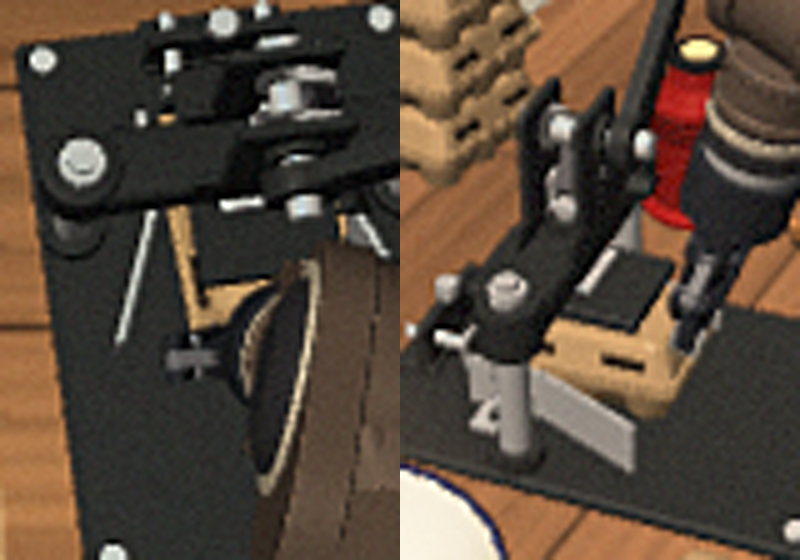

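Box is seated deep in the guides. The left rim edge runs (170,205)–(195,320) in the left panel, so I'll measure its yaw from the edge.

```bash
python3 - <<'E'
from h import *
np.set_printoptions(precision=4,suppress=True)
im,d=imaging.get_image("top"); 
pts=[]
for v in range(172,194):
    r=im[v,334:362].astype(int); m=np.where((r[:,2]>105)&(r[:,2]-r[:,0]>30))[0]
    if len(m): pts.append((334+m[0],v))
w=(ray("top",pts,.055)-[*T0,0])@RP
print(w[::3,:2]); vx,vy,x0,y0=cv2.fitLine(w[:,:2].astype(np.float32),cv2.DIST_HUBER,0,.001,.001).ravel(); print("yaw",np.degrees(np.arctan(vy/vx)),"y at x=-.05",y0+vy/vx*(-.05-x0))
# same on bed left edge as control
pts=[]
for v in range(150,240):
    r=im[v,300:345].astype(int).max(1); m=np.where(r<60)[0]; pts.append((300+m[0],v))
w=(ray("top",pts,.022)-[*T0,0])@RP
vx,vy,x0,y0=cv2.fitLine(w[:,:2].astype(np.float32),cv2.DIST_HUBER,0,.001,.001).ravel(); print("bed edge",np.degrees(np.arctan(vy/vx)),y0)
E
```

```text
[[-0.0033  0.048 ]
 [-0.013   0.0464]
 [-0.0225  0.0448]
 [-0.0317  0.0462]
 [-0.0412  0.0445]
 [-0.0503  0.0459]
 [-0.0598  0.0443]
 [-0.0693  0.0427]]
yaw 2.6112351 y at x=-.05 0.044737205
bed edge -0.30333462 0.12241462
```

```bash
cat >> h.py <<'E'
def yaw():
    im,d=imaging.get_image("top"); pts=[]
    for v in range(172,206):
        r=im[v,334:362].astype(int); m=np.where((r[:,2]>105)&(r[:,2]-r[:,0]>30))[0]
        if len(m): pts.append((334+m[0],v))
    w=(ray("top",pts,.055)-[*T0,0])@RP; w=w[w[:,0]>-.078]
    vx,vy,x0,y0=cv2.fitLine(w[:,:2].astype(np.float32),cv2.DIST_HUBER,0,.001,.001).ravel(); print(len(w),"yaw",np.degrees(np.arctan(vy/vx)),w[[0,-1],:2].round(4).tolist())
E
python3 - <<'E'
from h import *
np.set_printoptions(precision=4,suppress=True)
arm.move_linear(W(-.1,.014,.046),velocity=.1)
arm.move_linear(W(-.1,.029,.046),velocity=.1)
b=Fm(4); np.save("pics/base.npy",b); yaw()
arm.move_linear(W(-.084,.029,.046),velocity=.06); print(P(),Fm(4)-b)
for x in np.arange(-.082,-.07,.0015):
    arm.move_linear(W(x,.029,.046),velocity=.04); f=Fm(4)-b; print(P(),f)
    if f[0]<-9: break
arm.hold(.3); print(Fm(3)-b,read_state()["time_s"]); yaw()
E
```

```text
24 yaw 2.9736648 [[-0.0033, 0.048], [-0.0753, 0.0436]]
[-0.0837  0.029   0.0458] [-0.0587 -0.2843  0.1446]
[-0.0821  0.029   0.046 ] [ 0.3276 -0.4735 -0.5362]
[-0.0807  0.0291  0.0459] [-1.1139 -0.2581  0.052 ]
[-0.0795  0.0292  0.0456] [-3.261   0.4631  0.2724]
[-0.0782  0.0295  0.0454] [-4.7549  1.6362  0.3789]
[-0.0773  0.0297  0.0451] [-5.9812  2.0831  0.9782]
[-0.0763  0.03    0.0449] [-7.996   3.0189  0.8556]
[-0.0754  0.0302  0.0446] [-9.2794  3.221   2.0121]
[-9.0845  3.5013  1.7247] 37.9333
23 yaw 1.556114 [[-0.0033, 0.048], [-0.0742, 0.0284]]
```

Yaw is down to about 0.03 rad and the stop force was held for 0.3 s at about 9 N total. Now I'll retreat, go up and over to the lever, and push along its arc, after checking IK for every pose.

```bash
cat >> h.py <<'E'
def lever(th,back=0.,x=-.11):
    a=np.radians(37.5)-th; g=.6*a; z=np.array([0,-np.sin(g),-np.cos(g)])
    p=np.array([x,-.17*np.cos(a),.23+.17*np.sin(a)])-(.012+back)*z
    return W(*p),rot(z)
E
python3 - <<'E'
from h import *
np.set_printoptions(precision=4,suppress=True)
for th in (0,.3,.6,.9,1.2): q=arm.ik(*lever(th)); print(th,None if q is None else np.round(q,1))
print(arm.ik(*lever(0,.06)))
arm.move_linear(W(-.21,.02,.046),velocity=.15)
yaw()
arm.move_linear(W(-.23,0,.3),velocity=.25)
print(read_state()["time_s"])
E
```

```text
0 [-12.9   8.7  14.8  88.3 -21.2 159.1]
0.3 [-20.7  12.3  16.   88.  -10.8 152.2]
0.6 [-26.7  17.   16.8  88.8  -1.6 146.7]
0.9 [-31.   22.   16.8  90.    6.7 142.2]
1.2 [-33.7  27.   16.2  91.6  14.2 138.2]
[-10.5405  10.4592  24.4394  97.0409 -21.4563 161.5962]
25 yaw 0.78325045 [[-0.0033, 0.048], [-0.0779, 0.047]]
40.275
```

```bash
python3 - <<'E'
from h import *
np.set_printoptions(precision=4,suppress=True)
arm.move_to(*lever(0,.06)); 
p,R=lever(0,.012); arm.move_linear(p,velocity=.12); b=Fm(4); print(b,read_state()["time_s"])
for th in np.arange(.0,.6,.1):
    p,R=lever(th,0); arm.move_linear(p,R,velocity=.08); print(round(th,2),P(),Fm(2)-b)
print(read_state()["time_s"])
im,_=imaging.get_image("side"); cv2.imwrite("pics/lev.png",cv2.resize(im[60:220,260:420],(560,560),interpolation=cv2.INTER_CUBIC))
E
```

```text
[-0.0545  0.2272  0.4098] 41.6667
0.0 [-0.1101 -0.1302  0.3445] [-0.369   0.5139 -0.0992]
0.1 [-0.1101 -0.1409  0.3309] [-0.4888 -0.3647 -0.0495]
0.2 [-0.1102 -0.1496  0.3162] [ 0.0106 -0.0155 -0.2195]
0.3 [-0.1099 -0.1574  0.3014] [-0.5584 -1.3851  3.7364]
0.4 [-0.1098 -0.1631  0.2852] [ 0.3997 -2.7457  2.8665]
0.5 [-0.1099 -0.1665  0.268 ] [ 0.8067 -1.2416  3.2979]
44.0
```

View pics/lev.png

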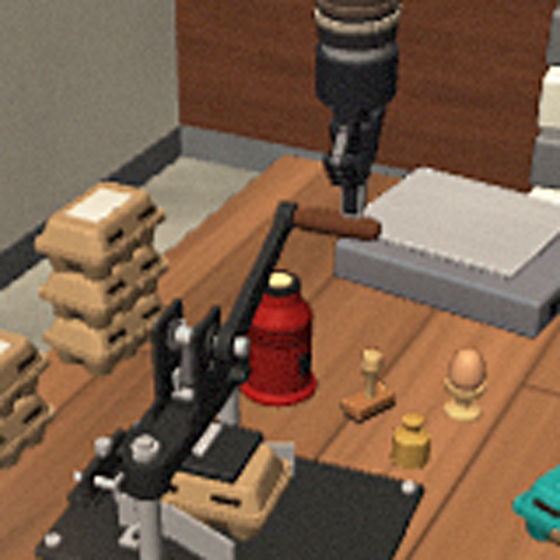

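The closed tip presses the handle near (350,215) in the crop and the lever is moving, but contact came late. I'll measure the lever angle from depth to get the lag.

```bash
cat >> h.py <<'E'
def levang():
    for cam in("side","top"):
        im,d=imaging.get_image(cam); C=np.load(f"pics/{cam}_cam.npz")
        v,u=np.mgrid[0:400,0:640]; q=np.linalg.inv(C["K"])@np.stack([u.ravel(),v.ravel(),np.ones(u.size)])*d.ravel()
        w=(C["T"][:3,:3]@q).T+C["T"][:3,3]; p=(w-[*T0,0])@RP; col=im.reshape(-1,3).astype(int)
        r=np.hypot(p[:,1],p[:,2]-.23)
        m=(d.ravel()>0)&(p[:,0]>-.142)&(p[:,0]<-.07)&(r>.14)&(r<.2)&(p[:,1]<-.08)&(p[:,2]>.1)&(col[:,2]>50)&(col[:,2]-col[:,0]>25)
        q=np.median(p[m],0); n=C["T"][:3,3]-[*T0,0]; n=n@RP-q; n/=np.linalg.norm(n); q=q-.0095*n
        print(cam,m.sum(),q.round(4),"lever",round(float(np.radians(37.5)-np.arctan2(q[2]-.23,-q[1])),3),"r",np.hypot(q[1],q[2]-.23).round(3))
E
python3 - <<'E'
from h import *
np.set_printoptions(precision=4,suppress=True)
levang(); print(P(),F())
E
```

```text
side 134 [-0.0978 -0.1589  0.295 ] lever 0.266 r 0.172
top 125 [-0.1223 -0.1557  0.2902] lever 0.286 r 0.167
[-0.1098 -0.1663  0.2687] [ 0.5892 -0.4622  3.1007]
```

Depth puts the lever at 0.275 while I commanded 0.5, so the real finger tip ends about 33 mm short of the reported TCP along the tool axis. I'll re-seat over the handle with that offset, continue, and watch force and angle.

```bash
python3 - <<'E'
from h import *
np.set_printoptions(precision=4,suppress=True)
print("candler press",((ray("top",[(460,146)],.147)-[*T0,0])@RP), arm.grip_depth)
p,R=lever(.2,-.02); arm.move_linear(p,R,velocity=.15); b=Fm(3)
for th in (.3,.4,.5,.6,.68):
    p,R=lever(th,-.035); arm.move_linear(p,R,velocity=.1); print(round(th,2),P(),Fm(2)-b)
levang(); print(read_state()["time_s"])
E
```

```text
candler press [[ 0.0052 -0.2778  0.147 ]] -0.0187
0.3 [-0.1104 -0.1649  0.2656] [ 0.2509 -0.5082  0.0335]
0.4 [-0.11   -0.1681  0.2499] [ 0.9457  0.2838 -0.0756]
0.5 [-0.11   -0.17    0.2331] [ 1.2868  0.8995 -1.329 ]
0.6 [-0.1101 -0.1704  0.216 ] [ 0.5042 -0.4186 -1.2085]
0.68 [-0.1102 -0.1696  0.2025] [ 0.642   0.2814 -2.543 ]
side 123 [-0.0981 -0.1693  0.2289] lever 0.661 r 0.169
top 114 [-0.1208 -0.167   0.2252] lever 0.683 r 0.167
46.525
```

Now the lever tracks the command (0.67 vs 0.68). On to centre.

```bash
python3 - <<'E'
from h import *
np.set_printoptions(precision=4,suppress=True)
for th in (.76,.84,.92,1.0,1.07,1.12,1.16,1.19):
    p,R=lever(th,-.035); arm.move_linear(p,R,velocity=.08); print(round(th,2),P(),Fm(2))
levang(); print(read_state()["time_s"])
E
```

```text
0.76 [-0.1097 -0.1675  0.1893] [0.4138 1.2865 3.579 ]
0.84 [-0.1098 -0.1647  0.1762] [ 1.4809 -0.3977  4.7285]
0.92 [-0.11   -0.1607  0.1629] [ 0.6886 -0.866   3.9901]
1.0 [-0.1104 -0.1553  0.1495] [-0.1216 -1.2815  1.7078]
1.07 [-0.1105 -0.1497  0.1383] [-0.4594 -0.5258  0.2226]
1.12 [-0.1103 -0.1455  0.1311] [ 0.1853 -0.5239  0.678 ]
1.16 [-0.1103 -0.1418  0.1252] [0.8023 0.1682 0.0543]
1.19 [-0.1102 -0.1389  0.121 ] [ 0.2401 -0.3267  0.1438]
side 130 [-0.0996 -0.1361  0.1298] lever 1.289 r 0.169
top 214 [-0.1024 -0.1341  0.1258] lever 1.315 r 0.17
49.25
```

The lever snapped over (about 1.30) and the hand is free. I'll retreat, then check the lever, platen height and box by depth.

```bash
python3 - <<'E'
from h import *
np.set_printoptions(precision=4,suppress=True)
p,R=lever(1.19,.1); arm.move_linear(p,velocity=.15)
p2=p.copy(); p2[2]=.4; arm.move_linear(p2,velocity=.25)
arm.move_to([.3,-.33,.35],PUSH)
levang(); yaw(); print(Fm(3),P())
im,d=imaging.get_image("top"); C=np.load("pics/top_cam.npz")
v,u=np.mgrid[0:400,0:640]; q=np.linalg.inv(C["K"])@np.stack([u.ravel(),v.ravel(),np.ones(u.size)])*d.ravel()
w=((C["T"][:3,:3]@q).T+C["T"][:3,3]-[*T0,0])@RP
for n,p in(("now",w),):
    m=(p[:,0]>-.06)&(p[:,0]<-.045)&(abs(p[:,1]-.01)<.025); print("platen z",np.median(p[m,2]))
    col=im.reshape(-1,3).astype(int); m=(abs(p[:,0]+.08)<.04)&(abs(p[:,1])<.06)&(col[:,2]>110)&(col[:,2]-col[:,0]>25)&(p[:,2]<.1)&(p[:,2]>.04)
    print("box rear x",np.percentile(p[m,0],[1,5]),p[m].max(0))
d0=np.load("pics/l6.npy") if 0 else None
print(read_state()["time_s"])
E
```

```text
Traceback (most recent call last):
rig.IKError: the arm cannot follow that straight line within its joint ranges
```

```bash
python3 - <<'E'
from h import *
np.set_printoptions(precision=4,suppress=True)
print(P(),read_state()["time_s"])
try: arm.move_to([.38,-.38,.38],read_state()["eef_rot"])
except arm.IKError: pass
arm.move_to([.3,-.33,.35],PUSH)
levang(); yaw(); print(Fm(3),P())
im,d=imaging.get_image("top"); C=np.load("pics/top_cam.npz")
v,u=np.mgrid[0:400,0:640]; q=np.linalg.inv(C["K"])@np.stack([u.ravel(),v.ravel(),np.ones(u.size)])*d.ravel()
p=((C["T"][:3,:3]@q).T+C["T"][:3,3]-[*T0,0])@RP
m=(p[:,0]>-.062)&(p[:,0]<-.035)&(abs(p[:,1]-.01)<.025); print("platen top z",np.median(p[m,2]))
col=im.reshape(-1,3).astype(int); m=(abs(p[:,0]+.08)<.04)&(abs(p[:,1])<.06)&(col[:,2]>110)&(col[:,2]-col[:,0]>25)&(p[:,2]<.1)&(p[:,2]>.04)
print("box rear x",np.percentile(p[m,0],[1,5]),p[m].max(0))
cv2.imwrite("pics/end_top.png",im); print(read_state()["time_s"])
E
```

```text
[-0.1101 -0.1814  0.2489] 50.3
side 116 [-0.1014 -0.1352  0.1288] lever 1.297 r 0.169
top 202 [-0.1011 -0.133   0.1257] lever 1.32 r 0.169
25 yaw 1.2309942 [[-0.0033, 0.048], [-0.0779, 0.047]]
[-0.5214 -0.5081 -0.119 ] [-0.3582 -0.1867  0.3489]
platen top z 0.10093737587438878
box rear x [-0.092  -0.0908] [-0.041   0.0476  0.0911]
51.6417
```

Everything checks out: lever about 1.3, platen underside about 0.089 (lid height 0.088), box centre about -16 mm, yaw about 1.5° with the edge offset, and the hand clear.

```bash
python3 -c "
from rig import arm
print(arm.close_job())"
```

```text
the job is handed in; nothing more can be done
None
```

I handed the job in at about 52 s with the box against the back stop and the lever locked past centre at about 1.3 rad; the hand-in returned no pass/fail result. By the last camera check, the platen is down on the shut lid, the box is within about 2° of square, and the arm is clear.

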